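Clamp the radio housing and hold the assembly square in its corner

ROBOT

A 6-joint arm with a two-finger parallel gripper is mounted at the origin on the work surface. World frame = base frame: x ahead of the robot, y to its left, z up, the work surface at z = 0. Lengths are in m, angles in degrees, forces in N, time in s.
With the tool pointing down it reaches from about 0.4 to 0.825 m from the base axis. Payload 7 kg.
Tool frame: the origin (TCP) lies between the finger pads; the fingertips stand 11 mm ahead of it and the grasp point (between the pads) lies 8 mm behind it; z points along the fingers, y is the direction in which the jaws open and shut (so a half turn about z gives the same grasp; the last joint's range is limited). The gripper opens to 88 mm and grips with 3 to 60 N. Pads are 19 mm wide; open, the fingers measure 130 mm over their backs; the gripper's body (78 mm by 193 mm) begins 47 mm behind the grasp point.
Start: joints at [92.367, 20.546, 0.682, 0, -70.136, -16.507], TCP at [0.165, 0.655, 0.238] pointing down, gripper open.
Joint ranges: [-176.03, 176.03], [-82.01, 121.73], [-58.28, 71.71], [-173.87, 95.51], [-174.79, -0.11], [-173.66, 173.66]. Speed limits (degrees/s): [136.94, 136.94, 172.46, 180, 180, 180].

INTERFACE

Orientations are given as [roll, pitch, yaw] about the fixed x, y, z axes, in that order (R = Rz(yaw) Ry(pitch) Rx(roll)).
In Python, from plant import r gives the robot as it stands.
- The arm moves only by the shell command python3 -m inch 'ROWS' [OPENING] [FORCE]. ROWS is JSON, a list of rows, each an object of numbers: "x", "y", "z": the shift along the tool's x, y, z as a fraction of full scale; "yaw": the turn about the tool's z as a fraction of full scale. In form: [{"x": .., "y": .., "z": .., "yaw": ..}, ...]. A call has 1 to 5 rows; each row shifts and turns the pose as measured when the row begins, along the tool's axes as they then stand; what a row does not reach is not made up. Full scale, the value 1, is 0.025 m for a shift and 4 degrees for a turn. A row lasts 1/12 s, in which the tool goes at most 41.7 mm and 7.16 degrees, less where a joint would pass 70% of its speed; a pose out of reach is approached as far as the arm can. A call with a number of a shift or a turn outside -1 to 1 is refused whole. A call with a gripper value outside its range is refused whole. OPENING is the opening, from -1 (shut) to 1 (fully open), set as the call begins (- or left out, the last holds). The fingers move at their own pace and stop on an object; FORCE is the grip in N (left out, the last holds). Time passes only in rows, so rows that do not move let the fingers close. It gives the time, the measured TCP pose, the force and the opening at its end, in the units of the state.
- r.get_state(): the state, without advancing time (a new reading comes with each control period).
- r.capture(name): name is "side" or "top"; returns (picture, depth): 480x640x3 uint8, red, green, blue; 480x640 float32, m along the optical axis (not along the pixel's ray), 0 where there is no reading.
- r.camera_info(name): a dict with "mtx" (3x3 intrinsics, pixels), "pose" (4x4, takes a point from camera to world coordinates). Camera axes: x right, y down, z forward; pixel columns grow to the right and rows downward; lengths in m; the calibration is good to about 2 mm. A picture is of the moment at which its call begins. camera_info takes no time and is no camera call.
- r.close_job(): hands the job in, once; it reports no verdict.
The state is a dict: "time_s": time; "joints": joint angles; "qd": joint speeds; "joint_torque": joint torques, N m; "tcp_pos": TCP position; "eef_rot": TCP orientation; "contact_force": force on the tool from outside, world axes, zero at the start; "moment": the same for the moment, N m; "gripper_width": finger opening in m.
Only numpy, scipy, OpenCV 4.12 (cv2) and the standard library are available. Lean on these libraries where they do the work, as an engineer would, in place of code of your own. Each camera call takes 0.05 s, during which the arm holds its last target. There are 200 camera calls.

TASK

First swing the ball-ended clamp bar down onto the radio housing in the fixture. Then take the L-shaped square by its upright grip, lay it flat on the fixture plate in the corner between the long steel fence and the housing, and press it in until its two outer faces sit square against the fence and the housing. Finish while still gripping the square and pressing it against both, with the housing in its place and the other things on the bench left alone.

Things in the scene. Friction and masses are not known exactly. Their poses are not given: they have to be found in the camera images.
- fixture: Fixed fixture: aluminium plate 240 (x) x 250 (y) x 10 mm, origin at the centre of its underside on the bench, z up, plate top at z = 10 mm. On it: the fence along the +x edge; the housing on the +y side, backed by a steel side stop (y 80.5 to 92.5 mm) and an end stop; the clamp post further to +y. The plate towards -x, -y of the corner point is bare: there the square belongs.
- fence: Steel fence, fixed on the fixture; its frame coincides with the fixture's. Its straight inner face is at x = 95 mm in the fixture frame (facing -x), from y = -110 to 100 mm, top 40 mm above the bench.
- corner (a point): Inner corner on the plate's top where the fence's inner face (along the fixture's y) meets the housing's side face (along the fixture's x): (95, 20, 10) mm in the fixture frame. Rubbing along one face can feel like contact with the other: feel for each alone, then press into both.
- housing: Olive radio housing, a block 180 x 60 x 45 mm, 0.5 to 1 kg, lying in the fixture, origin at the centre of its underside, at (5, 50, 10) mm in the fixture frame, its axes parallel to the fixture's; top 55 mm above the bench. Loose, but held by fence and stops; its -y side face (at fixture y = 20 mm) is the corner's second face.
- clamp (a joint): Hinged steel hold-down bar over the housing: 0 = down, its rubber pad bearing on the housing (it can read slightly below 0), positive = raised (rad), starts raised between 0.55 and 1.05. Stiff hinge: stays where it is left, about 3 N at the ball moves it. Down means below 0.08.
- clamp_hinge (a point): The bar's hinge axis, along the fixture's x, at (-75, 108, 68) mm in the fixture frame. From here the bar reaches 118 mm towards the fixture's -y when down; raised, its end is that much turned upward about the axis.
- clamp_ball (a point): Centre of the black ball (26 mm diameter) at the end of the bar, 118 mm from the hinge axis; press it down from above, following its arc.
- square: L-shaped aluminium assembly square, 0.2 to 0.4 kg, lying flat. Origin on its underside below the grip. Two legs, outer length 120 mm, 20 mm wide, 20 mm high, meeting at the heel: outer faces at y = +48 mm (leg along -x from the heel) and x = +48 mm (leg along -y), both ending at -72 mm. Diagonal web between them, z 4 to 16 mm. Seated, its axes are parallel to the fixture's.
- square_grip (a point): Middle of the square's upright grip, at (0, 0, 46) mm in the square's frame. The grip is a grey block on the web, 20 mm thick along the square's (1, 1) diagonal (towards the heel), 44 mm long along (1, -1), from z = 15 to 65 mm: grasp across its 20 mm.
- square_heel (a point): The square's outer corner (heel) on its underside, at (48, 48, 0) mm in the square's frame; seated it coincides with the corner point.
- multimeter: loose bystander, to be left alone: grey multimeter lying flat, 130 x 70 x 38 mm, origin under its centre, long side along its x.
- nutdriver: loose bystander, to be left alone: screwdriver-like nut driver, 150 mm long, black handle, lying along its x.
- brush: loose bystander, to be left alone: wooden brush, 160 mm long, lying along its x.
- pliers: loose bystander, to be left alone: pliers with yellow handles, 155 mm long, lying along its x.
- spool: loose bystander, to be left alone: grey spool standing on its flange, 64 mm diameter, 42 mm high, origin under its centre.
- parts_tray: loose bystander, to be left alone: white open parts tray 100 x 140 x 30 mm, origin under its centre.
- radio: loose bystander, to be left alone: olive radio standing upright, 60 x 100 x 180 mm, origin under its centre.
Things that resemble listed ones, but are neither listed nor needed, are in the scene too. Leave any orange or yellow look-alike of the housing alone.

How it is judged (in metres and radians):
On the way, in this order (a step that is already met when the one before it is completed fails the run):
1. the clamp bar is swung down onto the housing, before the square is brought to the corner (value of joint clamp below 0.08 rad and horizontal distance between square_heel and corner above 0.08 m), for 0.2 s.
2. the square lies on the plate in the corner, touching fence and housing (horizontal distance between square_heel and corner below 0.005 m and angle between the x axis of square and the x axis of fixture, either way round below 0.03 rad and z of square_heel in the frame of fixture below 0.015 m and angle between square's own z axis and vertical below 0.05 rad and contact force between square and fence above 1 N and contact force between square and housing above 1 N), for 0.2 s.
At the end, for the whole second after the job is handed in: Clamp below 0.08 rad; housing within 6 mm and 0.03 rad of its place; square flat on the plate (within 5 mm, tilt under 0.05 rad), heel within 5 mm of the corner, 0.03 rad of square, pressing over 1 N on fence and over 1 N on housing, at rest, fingers still on it (all of step 2 and value of joint clamp below 0.08 rad and contact force between the fingers and square above 1.5 N and linear speed of square below 0.02 m/s and y of housing in the frame of fixture between 0.044 and 0.056 m and x of housing in the frame of fixture between -0.001 and 0.011 m and angle between the x axis of housing and the x axis of fixture, either way round below 0.03 rad); the arm keeps its last pose, push and grip.
It fails at once if a bystander is shoved more than 40 mm (distance of any of multimeter, nutdriver, brush, pliers, spool, parts_tray, radio from where it was at the start of the episode above 0.04 m).
It fails at once if the housing is shoved out of its place (distance of housing from where it was at the start of the episode above 0.012 m).
It also fails if it takes over 72 s, if anything falls off the work surface, if the arm or the gripper's body presses on something with over 40 N, if the wrist force passes 120 N, or if a joint passes its speed limit or range.

## Working session

There is one attempt and no reset: what is moved stays moved. The work goes in short steps, Python scripts to look and compute and a shell command to move; the robot and the scene stay as the last step left them, time stands still between calls to the robot, and variables do not carry over. Pictures are saved under pics/ and viewed, about 8 in all and at most 12, crops included, and the job is handed in when it is done.

```bash
mkdir -p pics; ls; python3 - <<'E'
from plant import r
import cv2,numpy as np
s=r.get_state();print(s)
for n in("top","side"):
    p,d=r.capture(n);cv2.imwrite(f"pics/{n}0.png",p[:,:,::-1]);np.save(f"pics/{n}0.npy",d);print(r.camera_info(n))
E
```

```text
pics
{'time_s': 0.0, 'joints': array([ 9.23657242e+01,  2.05908899e+01,  6.32802788e-01, -2.02609587e-02,
       -7.01341055e+01, -1.65046406e+01]), 'qd': array([-0.00594487,  0.05197906, -0.08491744,  0.11719963, -0.01861882,
       -0.12601384]), 'joint_torque': array([ 1.60283129e-03, -5.82723749e+01,  2.93043405e+01,  6.99700847e+00,
        7.07450919e-03, -1.53832971e-04]), 'tcp_pos': array([0.1648192 , 0.6540829 , 0.23662099]), 'eef_rot': array([ 1.79906195e+02, -7.93213034e-03, -1.41458103e+01]), 'contact_force': array([-0.74669988, -0.1398851 ,  0.50001451]), 'moment': array([-0.0196974 , -0.01471831, -0.01413762]), 'gripper_width': 0.08750465807056586}
{'mtx': array([[477.63964135,   0.        , 319.78266245],
       [  0.        , 477.63964135, 239.67749675],
       [  0.        ,   0.        ,   1.        ]]), 'pose': array([[-0.01204788, -0.98163344,  0.19039599,  0.3390647 ],
       [-0.99991018,  0.01294558,  0.00347178,  0.01361303],
       [-0.0058728 , -0.19033706, -0.98170123,  1.12926014],
       [ 0.        ,  0.        ,  0.        ,  1.        ]])}
{'mtx': array([[531.44200426,   0.        , 323.08906606],
       [  0.        , 531.44200426, 237.34865824],
       [  0.        ,   0.        ,   1.        ]]), 'pose': array([[ 0.84362703, -0.28848942,  0.45284356, -0.10225898],
       [-0.53681315, -0.4356112 ,  0.72254724, -0.98633606],
       [-0.0111835 , -0.85265276, -0.5223583 ,  0.81337945],
       [ 0.        ,  0.        ,  0.        ,  1.        ]])}
```

View pics/top0.png

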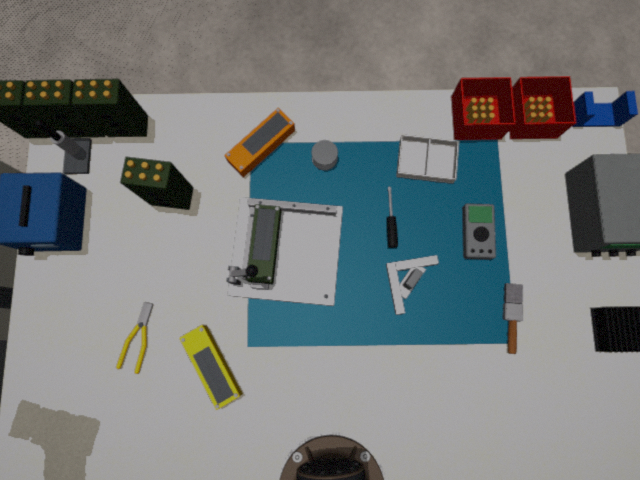

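View pics/side0.png

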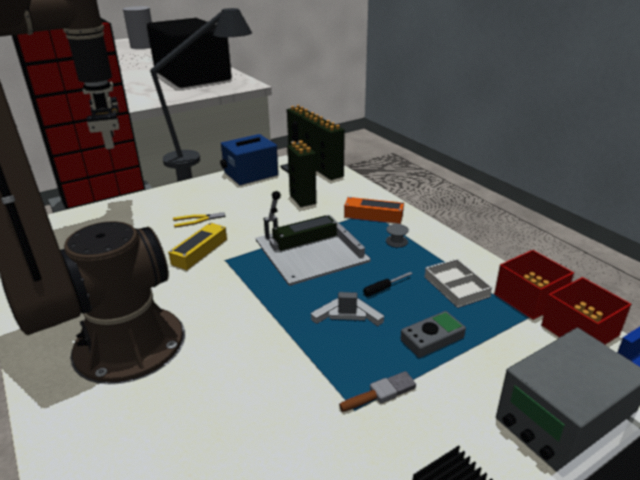

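The top view shows the olive housing in the fixture at (262,243), the fence along the plate's upper edge at (295,206), the clamp ball and post at (235–250,272), and the square with heel near (390,265) and grip at (412,280).

Possible mix-ups:
- **Housing:** orange block (260,140), yellow block (210,365), upright radio (158,182). I choose the olive block in the fixture.
- **Ball:** the lamp base at (70,145). I choose the ball over the housing.
- **Square:** the tray at (428,158). I choose the L shape.

```bash
cat > h.py <<'E'
import numpy as np,cv2
from plant import r
def ray(n,u,v):
    c=r.camera_info(n);d=c["pose"][:3,:3]@np.linalg.solve(c["mtx"],[u,v,1.]);return c["pose"][:3,3],d
def on(n,u,v,z):
    o,d=ray(n,u,v);return o+d*(z-o[2])/d[2]
def cloud(n,D):
    c=r.camera_info(n);v,u=np.mgrid[:480,:640];K=np.linalg.inv(c["mtx"])
    P=np.stack([u,v,np.ones_like(u)],-1)@K.T*D[...,None];return P@c["pose"][:3,:3].T+c["pose"][:3,3]
def proj(n,p):
    c=r.camera_info(n);q=c["pose"][:3,:3].T@(np.array(p)-c["pose"][:3,3]);q=c["mtx"]@q;return q[:2]/q[2]
E
python3 - <<'E'
from h import *
p=cv2.imread("pics/top0.png");D=np.load("pics/top0.npy");P=cloud("top",D);s=np.load("pics/side0.npy");S=cloud("side",s)
a=cv2.resize(p[190:320,220:350],(520,520),interpolation=cv2.INTER_CUBIC)
b=cv2.resize(p[245:325,375:450],None,fx=3.5,fy=3.5,interpolation=cv2.INTER_CUBIC)
c=cv2.imread("pics/side0.png")[180:330,250:390];c=cv2.resize(c,(280,300))
im=np.zeros((580,800,3),np.uint8);im[:520,:520]=a;im[:280,530:530+b.shape[1]]=b[:280,:270];im[280:580,520:800]=c
cv2.imwrite("pics/crop.png",im)
np.set_printoptions(precision=3,suppress=True)
for n,C,us in(("top",P,[(412,280),(265,230),(330,208),(320,260),(395,275),(250,272),(235,272)]),("side",S,[(347,298),(275,195),(302,265)])):
    for u,v in us:print(n,u,v,C[v,u])
E
```

```text
top 412 280 [ 0.451 -0.187  0.069]
top 265 230 [0.572 0.144 0.052]
top 330 208 [ 0.626 -0.008  0.038]
top 320 260 [0.507 0.018 0.008]
top 395 275 [ 0.468 -0.157  0.019]
top 250 272 [0.459 0.157 0.181]
top 235 272 [0.47  0.202 0.1  ]
side 347 298 [ 0.453 -0.2    0.062]
side 275 195 [0.458 0.144 0.178]
side 302 265 [0.471 0.036 0.011]
```

View pics/crop.png

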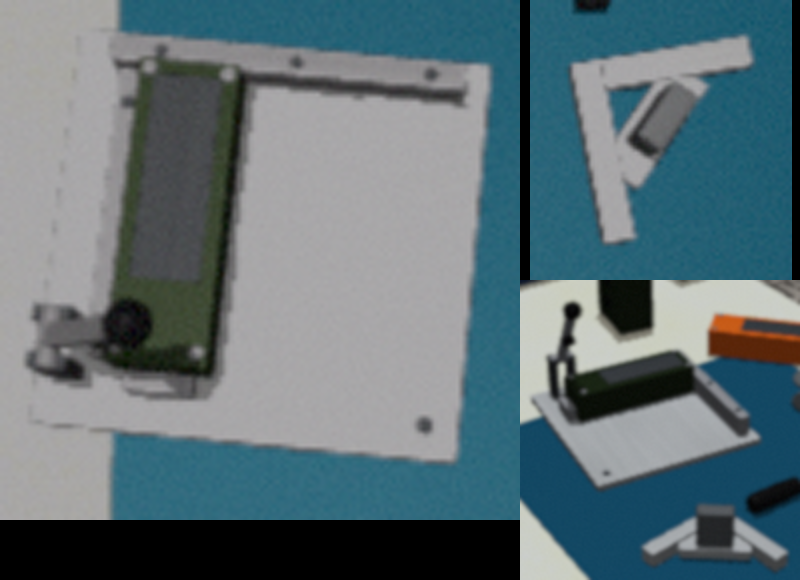

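The crop confirms it: the ball is raised at about px (252,270), the plate's corners are clear, and the square's heel is at about (387,263) with the grip at about (413,278). Now I'll work out the poses.

```bash
python3 - <<'E'
from h import *
np.set_printoptions(precision=4,suppress=True)
D=np.load("pics/top0.npy");P=cloud("top",D);S=cloud("side",np.load("pics/side0.npy"))
p=cv2.imread("pics/top0.png")
def fit2(m,w):
    A=np.array(m,float);B=np.array(w,float);ca,cb=A.mean(0),B.mean(0);H=(A-ca).T@(B-cb)
    t=np.arctan2(H[0,1]-H[1,0],H[0,0]+H[1,1]);R=np.array([[np.cos(t),-np.sin(t)],[np.sin(t),np.cos(t)]])
    return np.degrees(t),cb-R@ca,B-(A@R.T+cb-R@ca),R
# fixture from plate corners
px=[(342.5,206.7),(334,305),(228,295),(240,197.5)]
W=[on("top",u,v,.01)[:2] for u,v in px]
f=fit2([(.12,-.125),(-.12,-.125),(-.12,.125),(.12,.125)],W);print("fix",f[:3])
# square: corners at z=.02
px=[(387.1,263.4),(437.6,255.6),(396,314.4)]
W=[on("top",u,v,.02)[:2] for u,v in px]
s=fit2([(.048,.048),(.048,-.072),(-.072,.048)],W);print("sq",s[:3])
# grip top from depth in both
for n,C in(("top",P),("side",S)):
    m=(C[...,2]>.055)&(C[...,2]<.08)&(np.abs(C[...,0]-.45)<.06)&(np.abs(C[...,1]+.19)<.06)
    q=C[m];print(n,"grip",m.sum(),np.median(q,0),q.min(0),q.max(0), cv2.minAreaRect((q[:,:2]*1000).astype(np.float32)))
    m=(C[...,2]>.13)&(C[...,2]<.22)&(np.abs(C[...,0]-.46)<.05)&(np.abs(C[...,1]-.15)<.06)
    q=C[m];print(n,"ball",m.sum(),q.mean(0),q.min(0),q.max(0))
    m=(C[...,2]>.045)&(C[...,2]<.06)&(np.abs(C[...,0]-.55)<.15)&(np.abs(C[...,1]-.12)<.06)
    q=C[m];print(n,"housing top",m.sum(),cv2.minAreaRect((q[:,:2]*1000).astype(np.float32)))
    m=(C[...,2]>.034)&(C[...,2]<.046)&(np.abs(C[...,0]-.62)<.04)&(C[...,1]<.09)&(C[...,1]>-.05)
    q=C[m];print(n,"fence top",m.sum(),cv2.minAreaRect((q[:,:2]*1000).astype(np.float32)))
R=f[3];T=f[1]
g=lambda *a:R@np.array(a[:2])+T
print("hinge",g(-.075,.108),"corner",g(.095,.02))
for a in(.55,.7,.8,.9,1.05):
    b=g(-.075,.108-.118*np.cos(a));w=[*b,.068+.118*np.sin(a)];print(a,np.array(w),proj("top",w),proj("side",w))
E
```

```text
fix (np.float64(-5.955089351577645), array([0.532, 0.098]), array([[-0.0017,  0.0004],
       [ 0.0013,  0.0003],
       [ 0.0016, -0.0011],
       [-0.0012,  0.0004]]))
sq (np.float64(7.730953235784444), array([ 0.4549, -0.1934]), array([[-0.0005, -0.    ],
       [ 0.0003, -0.0003],
       [ 0.0002,  0.0003]]))
top grip 181 [ 0.4557 -0.1903  0.0642] [ 0.4357 -0.2105  0.0566] [ 0.4786 -0.1721  0.0705] ((456.6566162109375, -191.25686645507812), (20.277990341186523, 43.97730255126953), 52.744720458984375)
top ball 160 [0.4632 0.1596 0.1712] [0.4516 0.1439 0.1307] [0.4766 0.1837 0.1853]
top housing top 1847 ((543.8262939453125, 148.92965698242188), (60.04073715209961, 179.97970581054688), 83.8389663696289)
top fence top 326 ((629.5684204101562, 34.87018966674805), (110.04705047607422, 17.954334259033203), 84.29983520507812)
side grip 157 [ 0.4568 -0.1961  0.0633] [ 0.4373 -0.215   0.055 ] [ 0.4805 -0.1732  0.0678] ((458.5133361816406, -194.8096160888672), (27.666654586791992, 43.815372467041016), 46.46713638305664)
side ball 106 [0.4645 0.1549 0.1635] [0.4536 0.1385 0.1303] [0.4767 0.1789 0.1836]
side housing top 814 ((546.67529296875, 144.77491760253906), (67.92623901367188, 184.26174926757812), 85.83811950683594)
side fence top 154 ((631.3529052734375, 31.625404357910156), (114.4667739868164, 19.75771141052246), 84.59668731689453)
hinge [0.4686 0.2132] corner [0.6286 0.108 ]
0.55 [0.4582 0.1131 0.1297] [274.5675 275.1593] [281.5865 215.543 ]
0.7 [0.4593 0.1234 0.144 ] [268.9269 273.8948] [279.7926 209.1154]
0.8 [0.4601 0.1314 0.1526] [264.58   273.0368] [278.4516 204.9637]
0.9 [0.461  0.1402 0.1604] [259.8127 272.179 ] [277.0141 200.9777]
1.05 [0.4625 0.1548 0.1704] [251.9885 270.9167] [274.7165 195.4131]
```

```bash
python3 -m inch '[{"x":0,"y":0,"z":0,"yaw":-1},{"x":0,"y":0,"z":0,"yaw":-1},{"x":0.69,"y":0.92,"z":0,"yaw":0},{"x":0.69,"y":0.92,"z":0,"yaw":0},{"x":0.69,"y":0.92,"z":0,"yaw":0}]' -1 20
python3 -m inch '[{"x":0.69,"y":0.92,"z":0,"yaw":0},{"x":0.69,"y":0.92,"z":0,"yaw":0},{"x":0.69,"y":0.92,"z":0,"yaw":0},{"x":0.69,"y":0.92,"z":0,"yaw":0},{"x":0.69,"y":0.92,"z":0,"yaw":0}]'
python3 -m inch '[{"x":0.69,"y":0.92,"z":0,"yaw":0},{"x":0.69,"y":0.92,"z":0,"yaw":0},{"x":0.69,"y":0.92,"z":0,"yaw":0},{"x":0.69,"y":0.92,"z":0,"yaw":0},{"x":0.69,"y":0.92,"z":0,"yaw":0}]'
```

```text
time_s: 0.52
tcp_pos: [0.2075, 0.5806, 0.2321]
eef_rot: [179.6, 0.0, -5.5]
contact_force: [1.3, -0.2, 0.1]
gripper_width: 0.0598
time_s: 0.93
tcp_pos: [0.2842, 0.4505, 0.2305]
eef_rot: [179.3, 0.1, -5.4]
contact_force: [0.2, -0.4, -0.1]
gripper_width: 0.0265
time_s: 1.35
tcp_pos: [0.3609, 0.32, 0.2308]
eef_rot: [179.2, 0.1, -5.4]
contact_force: [0.9, 0.4, -0.3]
gripper_width: 0.0005
```

```bash
python3 -m inch '[{"x":0.7,"y":0.92,"z":0,"yaw":0},{"x":0.7,"y":0.92,"z":0,"yaw":0},{"x":0.7,"y":0.92,"z":0,"yaw":0},{"x":0.7,"y":0.92,"z":0,"yaw":0},{"x":0.7,"y":0.92,"z":0,"yaw":0}]'
python3 -m inch '[{"x":0.7,"y":0.8,"z":0,"yaw":0},{"x":0.3,"y":0,"z":0,"yaw":0},{"x":0,"y":0,"z":0,"yaw":0}]'
```

```text
time_s: 1.77
tcp_pos: [0.4388, 0.1898, 0.2318]
eef_rot: [179.2, 0.2, -5.3]
contact_force: [1.0, 0.5, -0.7]
gripper_width: 0.0005
time_s: 2.02
tcp_pos: [0.4636, 0.1617, 0.2315]
eef_rot: [179.1, 0.2, -5.6]
contact_force: [1.1, -0.6, -0.8]
gripper_width: 0.0007
```

```bash
python3 -m inch '[{"x":0,"y":0,"z":0.7,"yaw":0},{"x":0,"y":0,"z":0.5,"yaw":0},{"x":0,"y":0,"z":0.3,"yaw":0},{"x":0,"y":0,"z":0,"yaw":0}]'
python3 -m inch '[{"x":0,"y":0.1,"z":0.3,"yaw":0},{"x":0,"y":0.2,"z":0.3,"yaw":0},{"x":0,"y":0.2,"z":0.3,"yaw":0}]'
```

```text
time_s: 2.35
tcp_pos: [0.4638, 0.1616, 0.1936]
eef_rot: [179.1, 0.1, -5.7]
contact_force: [0.1, -2.0, 2.2]
gripper_width: 0.0003
time_s: 2.6
tcp_pos: [0.4618, 0.1416, 0.1798]
eef_rot: [178.1, 0.0, -5.3]
contact_force: [-4.3, -9.3, 15.8]
gripper_width: 0.0007
```

```bash
python3 -m inch '[{"x":0,"y":0.25,"z":0.3,"yaw":0},{"x":0,"y":0.25,"z":0.35,"yaw":0},{"x":0,"y":0.25,"z":0.4,"yaw":0},{"x":0,"y":0.2,"z":0.4,"yaw":0}]'
python3 -m inch '[{"x":0,"y":0.2,"z":0.4,"yaw":0},{"x":0,"y":0.2,"z":0.4,"yaw":0},{"x":0,"y":0.1,"z":0.4,"yaw":0}]'
```

```text
time_s: 2.93
tcp_pos: [0.4586, 0.1133, 0.149]
eef_rot: [177.8, -0.2, -5.0]
contact_force: [0.4, -3.7, 4.5]
gripper_width: 0.0001
time_s: 3.18
tcp_pos: [0.4571, 0.0994, 0.1199]
eef_rot: [177.7, -0.3, -4.9]
contact_force: [-0.7, -1.5, 2.0]
gripper_width: 0.0007
```

```bash
python3 -m inch '[{"x":0,"y":0,"z":0.4,"yaw":0},{"x":0,"y":0,"z":0.4,"yaw":0},{"x":0,"y":0,"z":0.3,"yaw":0}]'
python3 -m inch '[{"x":0,"y":0,"z":0.2,"yaw":0},{"x":0,"y":0,"z":0.2,"yaw":0},{"x":0,"y":0,"z":0.2,"yaw":0}]'
```

```text
time_s: 3.43
tcp_pos: [0.4564, 0.0985, 0.0915]
eef_rot: [177.7, -0.3, -4.8]
contact_force: [-2.2, -2.3, 17.7]
gripper_width: 0.0005
time_s: 3.68
tcp_pos: [0.4571, 0.0982, 0.0893]
eef_rot: [177.4, -0.4, -4.3]
contact_force: [-34.9, 1.8, 80.4]
gripper_width: 0.0005
```

```bash
python3 -m inch '[{"x":0,"y":0,"z":-0.6,"yaw":0},{"x":0,"y":0,"z":-1,"yaw":0},{"x":0,"y":0,"z":-1,"yaw":1},{"x":0,"y":0,"z":-1,"yaw":1},{"x":0,"y":0,"z":0,"yaw":1}]'
python3 -m inch '[{"x":0,"y":0,"z":0,"yaw":1},{"x":0,"y":0,"z":0,"yaw":1},{"x":0,"y":0,"z":0,"yaw":1},{"x":0,"y":0,"z":0,"yaw":1},{"x":0,"y":0,"z":0,"yaw":1}]' 1 20
python3 - <<'E'
from h import *
D=r.capture("top");cv2.imwrite("pics/t1.png",cv2.resize(D[0][190:320,220:450,::-1],None,fx=3,fy=3))
for n in("top","side"):
    C=cloud(n,D[1] if n=="top" else r.capture(n)[1])
    m=(C[...,2]>.062)&(C[...,2]<.2)&(np.abs(C[...,0]-.46)<.03)&(C[...,1]>.07)&(C[...,1]<.18)
    q=C[m];print(n,m.sum(),q.max(0),q.min(0))
E
```

```text
time_s: 4.1
tcp_pos: [0.4562, 0.1057, 0.1865]
eef_rot: [177.8, -1.1, -16.3]
contact_force: [1.2, 1.0, 0.5]
gripper_width: 0.0003
time_s: 4.52
tcp_pos: [0.4569, 0.11, 0.1892]
eef_rot: [178.8, -1.9, -37.2]
contact_force: [0.2, 0.1, 0.5]
gripper_width: 0.0285Traceback (most recent call last):
  File "<stdin>", line 6, in <module>
    return umr_maximum(a, axis, None, out, keepdims, initial, where)
ValueError: zero-size array to reduction operation maximum which has no identity
```

View pics/t1.png

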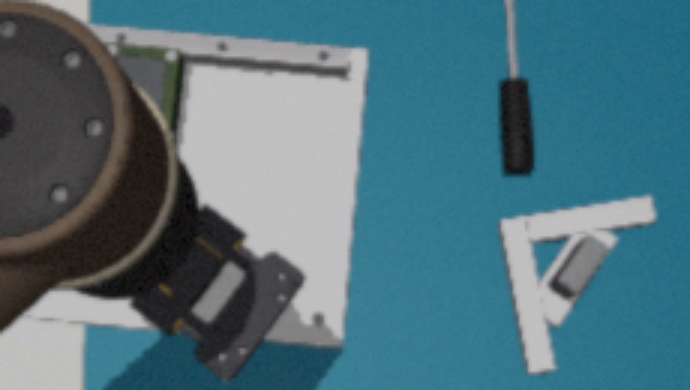

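The view shows the arm over the clamp, which hides it, and the square still untouched with its heel at crop (505,222).

```bash
python3 -m inch '[{"x":0.7,"y":0.95,"z":0,"yaw":0},{"x":0.7,"y":0.95,"z":0,"yaw":0},{"x":0.7,"y":0.95,"z":0,"yaw":0},{"x":0.7,"y":0.95,"z":0,"yaw":0},{"x":0.7,"y":0.95,"z":0,"yaw":0}]'
python3 -m inch '[{"x":0.7,"y":0.95,"z":0,"yaw":0},{"x":0.7,"y":0.95,"z":0,"yaw":0},{"x":0.7,"y":0.95,"z":0,"yaw":0},{"x":0.6,"y":0.8,"z":0,"yaw":0},{"x":0,"y":0,"z":0,"yaw":0}]'
python3 - <<'E'
from h import *
np.set_printoptions(precision=4,suppress=True)
p,d=r.capture("top");q,e=r.capture("side");s=r.get_state();print(s["tcp_pos"],s["eef_rot"])
for n,C in(("top",cloud("top",d)),("side",cloud("side",e))):
    m=(C[...,2]>.06)&(C[...,2]<.12)&(np.abs(C[...,0]-.46)<.04)&(C[...,1]>.07)&(C[...,1]<.18)
    w=C[m];print(n,m.sum(),w.max(0),w.min(0))
    m=(C[...,2]>.045)&(C[...,2]<.06)&(np.abs(C[...,0]-.55)<.15)&(np.abs(C[...,1]-.12)<.06)
    print(cv2.minAreaRect((C[m][:,:2]*1000).astype(np.float32)))
im=np.vstack([cv2.resize(p[190:320,220:450],(600,300)),cv2.resize(q[180:330,230:430],(400,300)).repeat(1,1) if 0 else cv2.copyMakeBorder(cv2.resize(q[180:330,230:430],(400,300)),0,0,0,200,0)])
cv2.imwrite("pics/t2.png",im[:,:,::-1])
E
```

```text
time_s: 4.98
tcp_pos: [0.4555, -0.0352, 0.1941]
eef_rot: [179.0, -1.9, -36.4]
contact_force: [0.7, 0.5, 0.2]
gripper_width: 0.0652
time_s: 5.4
tcp_pos: [0.4555, -0.1551, 0.1982]
eef_rot: [179.0, -1.9, -35.8]
contact_force: [0.9, -0.4, 0.7]
gripper_width: 0.0873
[ 0.4554 -0.1531  0.198 ] [179.0632  -1.8894 -35.8362]Traceback (most recent call last):
  File "<stdin>", line 6, in <module>
    return umr_maximum(a, axis, None, out, keepdims, initial, where)
ValueError: zero-size array to reduction operation maximum which has no identity
```

```bash
python3 -m inch '[{"x":0.45,"y":0.65,"z":0,"yaw":0.4},{"x":0.45,"y":0.6,"z":0.6,"yaw":0},{"x":0,"y":0,"z":1,"yaw":0},{"x":0,"y":0,"z":1,"yaw":0},{"x":0,"y":0,"z":0,"yaw":0}]'
python3 - <<'E'
from h import *
np.set_printoptions(precision=4,suppress=True)
p,d=r.capture("top");q,e=r.capture("side");s=r.get_state();print(s["tcp_pos"],s["eef_rot"])
im=np.vstack([cv2.resize(p[190:320,220:450],(600,300)),cv2.copyMakeBorder(cv2.resize(q[180:330,230:430],(400,300)),0,0,0,200,0)])
cv2.imwrite("pics/t2.png",im[:,:,::-1])
for n,C in(("top",cloud("top",d)),("side",cloud("side",e))):
    m=(C[...,2]>.06)&(C[...,2]<.12)&(np.abs(C[...,0]-.46)<.04)&(C[...,1]>.07)&(C[...,1]<.18)
    w=C[m];print(n,m.sum())
    if len(w):print(w.max(0),w.min(0))
E
```

```text
time_s: 5.92
tcp_pos: [0.4591, -0.1906, 0.1341]
eef_rot: [179.4, -2.2, -37.0]
contact_force: [-0.9, 0.9, -0.3]
gripper_width: 0.0877
[ 0.4613 -0.1909  0.1379] [179.4583  -2.4166 -36.8865]
top 151
[0.4945 0.1797 0.0783] [0.4544 0.1292 0.0605]
side 154
[0.4746 0.1775 0.0814] [0.4475 0.0807 0.0605]
```

View pics/t2.png

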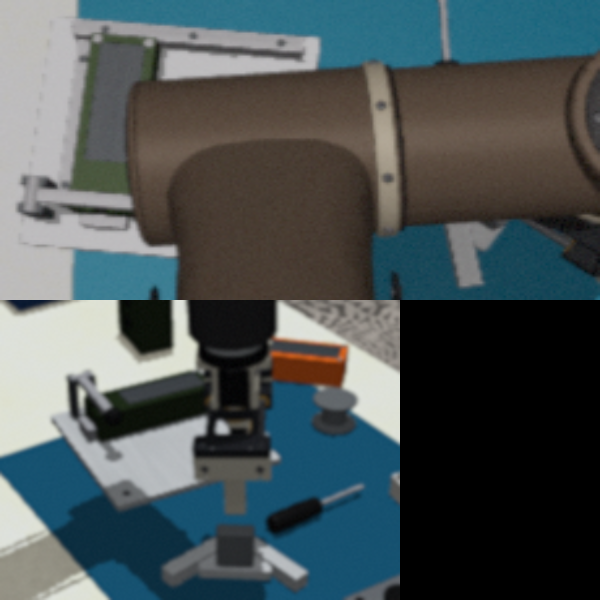

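The view shows the clamp bar lying down on the housing (ball top measured at 81 mm, as expected) and the gripper straight above the square's grip at crop (235,545).

```bash
python3 -m inch '[{"x":-0.3,"y":0.16,"z":0.7,"yaw":0},{"x":0,"y":0,"z":0.9,"yaw":0},{"x":0,"y":0,"z":0.6,"yaw":0},{"x":0,"y":0,"z":0,"yaw":0}]'
```

```text
time_s: 6.35
tcp_pos: [0.4608, -0.1887, 0.0888]
eef_rot: [179.8, -3.0, -36.5]
contact_force: [-0.6, 1.0, -0.1]
gripper_width: 0.0879
```

```bash
python3 -m inch '[{"x":0,"y":0,"z":-1,"yaw":0},{"x":0,"y":0,"z":-1,"yaw":0},{"x":0,"y":0,"z":-1,"yaw":0},{"x":0,"y":0,"z":-1,"yaw":0}]'
python3 -m inch '[{"x":0,"y":0,"z":0,"yaw":0},{"x":0,"y":0,"z":0,"yaw":0},{"x":0,"y":0,"z":0,"yaw":0},{"x":0,"y":0,"z":0,"yaw":0},{"x":0,"y":0,"z":0,"yaw":0}]'
python3 -m inch '[{"x":0,"y":0,"z":0.2,"yaw":0},{"x":0,"y":0,"z":0.2,"yaw":0},{"x":0,"y":0,"z":0.2,"yaw":0},{"x":0,"y":0,"z":0.2,"yaw":0},{"x":0,"y":0,"z":0.2,"yaw":0}]'
```

```text
time_s: 6.68
tcp_pos: [0.456, -0.183, 0.1939]
eef_rot: [179.6, -2.7, -36.2]
contact_force: [0.9, 0.4, 0.1]
gripper_width: 0.088
time_s: 7.1
tcp_pos: [0.4616, -0.1815, 0.2081]
eef_rot: [-179.8, -3.7, -35.9]
contact_force: [-0.4, 0.1, -0.3]
gripper_width: 0.0877
time_s: 7.52
tcp_pos: [0.462, -0.1824, 0.1792]
eef_rot: [-180.0, -3.6, -35.9]
contact_force: [0.1, 0.1, 0.7]
gripper_width: 0.0872
```

```bash
python3 -m inch '[{"x":0,"y":0,"z":0,"yaw":0},{"x":0,"y":0,"z":0,"yaw":0},{"x":0,"y":0,"z":0,"yaw":0},{"x":0,"y":0,"z":0,"yaw":0},{"x":0,"y":0,"z":0,"yaw":0}]'
python3 -m inch '[{"x":-0.8,"y":0,"z":0,"yaw":0},{"x":-0.8,"y":0,"z":0,"yaw":0},{"x":-0.8,"y":0,"z":0,"yaw":0}]'
python3 -m inch '[{"x":0,"y":0,"z":-0.3,"yaw":0},{"x":0,"y":0,"z":-0.3,"yaw":0},{"x":0,"y":0,"z":-0.3,"yaw":0},{"x":0,"y":0,"z":-0.3,"yaw":0},{"x":0,"y":0,"z":-0.3,"yaw":0}]'
python3 -m inch '[{"x":0.8,"y":0,"z":0,"yaw":0},{"x":0.8,"y":0,"z":0,"yaw":0},{"x":0.8,"y":0,"z":0,"yaw":0}]'
```

```text
time_s: 7.93
tcp_pos: [0.4609, -0.1826, 0.1764]
eef_rot: [179.9, -3.3, -35.9]
contact_force: [-0.4, -0.3, -0.1]
gripper_width: 0.0875
time_s: 8.18
tcp_pos: [0.4145, -0.148, 0.1732]
eef_rot: [179.9, -3.4, -36.0]
contact_force: [0.1, 0.9, 0.0]
gripper_width: 0.0877
time_s: 8.6
tcp_pos: [0.4102, -0.1455, 0.2135]
eef_rot: [179.9, -3.4, -35.9]
contact_force: [0.6, 0.6, -0.0]
gripper_width: 0.0875
time_s: 8.85
tcp_pos: [0.4606, -0.1811, 0.2225]
eef_rot: [-179.8, -3.7, -35.8]
contact_force: [0.8, -0.1, 0.8]
gripper_width: 0.0874
```

```bash
python3 -m inch '[{"x":0,"y":0,"z":0.1,"yaw":0},{"x":0,"y":0,"z":0.3,"yaw":0},{"x":0,"y":0,"z":0.5,"yaw":0},{"x":0,"y":0,"z":0.7,"yaw":0},{"x":0,"y":0,"z":1,"yaw":0}]'
python3 -m inch '[{"x":0,"y":0,"z":0,"yaw":0},{"x":0,"y":0,"z":0,"yaw":0},{"x":0,"y":0,"z":0,"yaw":0}]'
python3 -m inch '[{"x":0,"y":0,"z":-1,"yaw":0},{"x":0,"y":0,"z":-0.8,"yaw":0},{"x":0,"y":0,"z":-0.6,"yaw":0},{"x":0,"y":0,"z":-0.4,"yaw":0},{"x":0,"y":0,"z":-0.3,"yaw":0}]'
python3 -m inch '[{"x":0,"y":0,"z":-0.2,"yaw":0},{"x":0,"y":0,"z":-0.1,"yaw":0},{"x":0,"y":0,"z":-0.05,"yaw":0},{"x":0,"y":0,"z":0,"yaw":0}]'
```

```text
time_s: 9.27
tcp_pos: [0.4718, -0.1865, 0.1614]
eef_rot: [-179.5, -4.3, -36.0]
contact_force: [0.8, 1.7, -0.0]
gripper_width: 0.0881
time_s: 9.52
tcp_pos: [0.4682, -0.1862, 0.1572]
eef_rot: [-179.8, -3.9, -36.1]
contact_force: [0.2, 0.4, -0.4]
gripper_width: 0.0876
time_s: 9.93
tcp_pos: [0.4633, -0.183, 0.2421]
eef_rot: [-179.8, -4.0, -36.0]
contact_force: [0.5, -0.1, -0.3]
gripper_width: 0.0876
time_s: 10.27
tcp_pos: [0.4637, -0.1824, 0.2558]
eef_rot: [-179.5, -4.3, -36.0]
contact_force: [0.1, 0.0, -0.1]
gripper_width: 0.0873
```

```bash
python3 -m inch '[{"x":-0.1,"y":0.1,"z":0.1,"yaw":0},{"x":-0.1,"y":0.1,"z":0.2,"yaw":0},{"x":-0.1,"y":0.1,"z":0.3,"yaw":0},{"x":-0.1,"y":0.1,"z":0.4,"yaw":0},{"x":-0.1,"y":0.1,"z":0.4,"yaw":0}]'
python3 -m inch '[{"x":0,"y":0,"z":0.4,"yaw":0},{"x":0,"y":0,"z":0.4,"yaw":0},{"x":0,"y":0,"z":0.4,"yaw":0},{"x":0,"y":0,"z":0.4,"yaw":0},{"x":0,"y":0,"z":0.4,"yaw":0}]'
python3 -m inch '[{"x":0,"y":0,"z":0.4,"yaw":0},{"x":0,"y":0,"z":0.4,"yaw":0},{"x":0,"y":0,"z":0.3,"yaw":0},{"x":0,"y":0,"z":0.2,"yaw":0},{"x":0,"y":0,"z":0.1,"yaw":0}]'
```

```text
time_s: 10.68
tcp_pos: [0.447, -0.1868, 0.2162]
eef_rot: [-179.6, -4.2, -36.0]
contact_force: [-0.3, -0.4, -0.5]
gripper_width: 0.0874
time_s: 11.1
tcp_pos: [0.4443, -0.1891, 0.1578]
eef_rot: [-179.8, -3.8, -36.1]
contact_force: [-0.0, 1.0, -0.8]
gripper_width: 0.0878
time_s: 11.52
tcp_pos: [0.4405, -0.1907, 0.1145]
eef_rot: [179.9, -3.3, -36.1]
contact_force: [0.7, -0.0, -0.5]
gripper_width: 0.0878
```

```bash
python3 -m inch '[{"x":0.13,"y":-0.08,"z":0.3,"yaw":0.3},{"x":0.13,"y":-0.08,"z":0.4,"yaw":0},{"x":0.13,"y":-0.08,"z":0.4,"yaw":0},{"x":0.13,"y":-0.08,"z":0.4,"yaw":0},{"x":0,"y":0,"z":0.4,"yaw":0}]'
```

```text
time_s: 11.93
tcp_pos: [0.4613, -0.1943, 0.0667]
eef_rot: [-179.9, -3.6, -37.7]
contact_force: [0.2, 0.4, -0.2]
gripper_width: 0.0877
```

```bash
python3 -m inch '[{"x":-0.06,"y":0.03,"z":0.35,"yaw":0},{"x":-0.06,"y":0.03,"z":0.35,"yaw":0},{"x":-0.06,"y":0,"z":0.3,"yaw":0},{"x":0,"y":0,"z":0.1,"yaw":0}]'
```

```text
time_s: 12.27
tcp_pos: [0.4596, -0.1938, 0.0356]
eef_rot: [-179.8, -3.6, -37.9]
contact_force: [-0.2, 0.4, -0.3]
gripper_width: 0.0875
```

```bash
python3 -m inch '[{"x":0,"y":0,"z":0,"yaw":0},{"x":0,"y":0,"z":0,"yaw":0},{"x":0,"y":0,"z":0,"yaw":0},{"x":0,"y":0,"z":0,"yaw":0},{"x":0,"y":0,"z":0,"yaw":0}]' -1 40
python3 -m inch '[{"x":0,"y":0,"z":0,"yaw":0},{"x":0,"y":0,"z":0,"yaw":0},{"x":0,"y":0,"z":0,"yaw":0},{"x":0,"y":0,"z":0,"yaw":0},{"x":0,"y":0,"z":0,"yaw":0}]'
python3 -m inch '[{"x":0,"y":0,"z":0,"yaw":0},{"x":0,"y":0,"z":0,"yaw":0}]'
```

```text
time_s: 12.68
tcp_pos: [0.4607, -0.1939, 0.036]
eef_rot: [-179.8, -3.6, -37.9]
contact_force: [-0.2, -1.1, -0.2]
gripper_width: 0.0598
time_s: 13.1
tcp_pos: [0.4616, -0.1939, 0.0373]
eef_rot: [-179.7, -3.8, -37.9]
contact_force: [0.3, 0.3, -0.1]
gripper_width: 0.0263
time_s: 13.27
tcp_pos: [0.4615, -0.1939, 0.0373]
eef_rot: [-179.7, -3.8, -37.9]
contact_force: [-0.2, 0.0, 0.2]
gripper_width: 0.0195
```

```bash
python3 -m inch '[{"x":0,"y":0,"z":-0.4,"yaw":0},{"x":0,"y":0,"z":-0.4,"yaw":0},{"x":0,"y":0,"z":-0.4,"yaw":0},{"x":0,"y":0,"z":-0.4,"yaw":0},{"x":0,"y":0,"z":-0.4,"yaw":0}]'
python3 -m inch '[{"x":0,"y":0,"z":-0.3,"yaw":0},{"x":0,"y":0,"z":-0.2,"yaw":0},{"x":0,"y":0,"z":-0.1,"yaw":0},{"x":0,"y":0,"z":-0.1,"yaw":0}]'
```

```text
time_s: 13.68
tcp_pos: [0.4537, -0.1916, 0.0842]
eef_rot: [179.9, -3.2, -38.0]
contact_force: [0.6, -0.1, -2.9]
gripper_width: 0.02
time_s: 14.02
tcp_pos: [0.4518, -0.1907, 0.1027]
eef_rot: [179.9, -3.1, -38.1]
contact_force: [-0.1, 0.1, -3.4]
gripper_width: 0.0199
```

```bash
python3 -m inch '[{"x":0,"y":0,"z":0,"yaw":0.8},{"x":0,"y":0,"z":0,"yaw":0.8},{"x":0,"y":0,"z":0,"yaw":0.8},{"x":0,"y":0,"z":0,"yaw":0.8},{"x":-0.2,"y":-0.4,"z":0,"yaw":0}]'
python3 -m inch '[{"x":-0.35,"y":-0.7,"z":0,"yaw":0},{"x":-0.35,"y":-0.7,"z":0,"yaw":0},{"x":-0.35,"y":-0.7,"z":0,"yaw":0},{"x":-0.35,"y":-0.7,"z":0,"yaw":0},{"x":-0.35,"y":-0.7,"z":0,"yaw":0}]'
```

```text
time_s: 14.43
tcp_pos: [0.4545, -0.181, 0.1012]
eef_rot: [-179.5, -2.9, -51.6]
contact_force: [0.1, -0.6, -2.9]
gripper_width: 0.0198
time_s: 14.85
tcp_pos: [0.4944, -0.0909, 0.0972]
eef_rot: [-179.7, -2.7, -52.0]
contact_force: [-0.0, 0.2, -3.8]
gripper_width: 0.0199
```

```bash
python3 -m inch '[{"x":-0.38,"y":-0.7,"z":-0.05,"yaw":0},{"x":-0.38,"y":-0.7,"z":-0.05,"yaw":0},{"x":-0.38,"y":-0.7,"z":-0.05,"yaw":-0.1},{"x":-0.38,"y":-0.7,"z":-0.05,"yaw":-0.1},{"x":-0.38,"y":-0.7,"z":-0.05,"yaw":0}]'
python3 -m inch '[{"x":-0.3,"y":-0.6,"z":0,"yaw":0},{"x":-0.1,"y":-0.3,"z":0,"yaw":0},{"x":0,"y":0,"z":0,"yaw":0},{"x":0,"y":0,"z":0,"yaw":0}]'
python3 - <<'E'
from h import *
np.set_printoptions(precision=4,suppress=True)
p,d=r.capture("top");q,e=r.capture("side");s=r.get_state();print(s["tcp_pos"],s["eef_rot"],s["contact_force"])
im=np.vstack([cv2.resize(p[190:320,220:350],(300,300)),cv2.resize(q[180:330,230:380],(300,300))])
im=np.hstack([cv2.resize(p[180:320,220:380],(400,350)),cv2.resize(q[170:300,240:390],(400,350))])
cv2.imwrite("pics/t3.png",im[:,:,::-1])
E
```

```text
time_s: 15.27
tcp_pos: [0.5331, 0.0051, 0.0987]
eef_rot: [179.9, -2.6, -51.2]
contact_force: [0.1, -0.0, -3.7]
gripper_width: 0.02
time_s: 15.6
tcp_pos: [0.5459, 0.0315, 0.0965]
eef_rot: [179.8, -2.5, -51.0]
contact_force: [-0.3, 0.0, -2.9]
gripper_width: 0.02
[0.5457 0.0308 0.0966] [179.8331  -2.5344 -51.021 ] [ 0.2152 -0.1652 -3.2729]
```

View pics/t3.png

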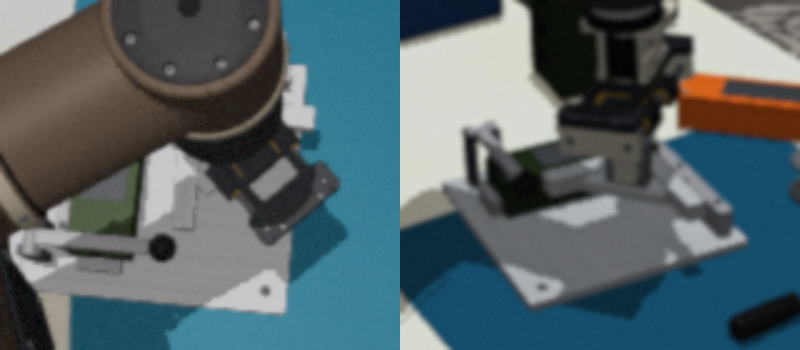

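The view shows the square held above the bare plate, with the clamp ball free at top-crop (162,247). I'll go a little towards the fence, then down.

```bash
python3 -m inch '[{"x":0.14,"y":-0.14,"z":0,"yaw":0},{"x":0.14,"y":-0.14,"z":0.2,"yaw":0},{"x":0,"y":0,"z":0.3,"yaw":0},{"x":0,"y":0,"z":0.3,"yaw":0},{"x":0,"y":0,"z":0.3,"yaw":0}]'
python3 -m inch '[{"x":0,"y":0,"z":0.3,"yaw":0},{"x":0,"y":0,"z":0.2,"yaw":0},{"x":0,"y":0,"z":0.15,"yaw":0},{"x":0,"y":0,"z":0.1,"yaw":0}]'
```

```text
time_s: 16.12
tcp_pos: [0.5575, 0.0262, 0.0689]
eef_rot: [180.0, -2.6, -51.2]
contact_force: [0.7, -0.9, -3.7]
gripper_width: 0.0202
time_s: 16.45
tcp_pos: [0.5566, 0.0247, 0.0469]
eef_rot: [179.8, -2.5, -51.2]
contact_force: [-23.8, 8.9, 55.8]
gripper_width: 0.0199
```

```bash
python3 -m inch '[{"x":0,"y":0,"z":0,"yaw":0},{"x":0,"y":0,"z":0,"yaw":0},{"x":0,"y":0,"z":0,"yaw":0}]'
python3 -m inch '[{"x":0,"y":0,"z":0.02,"yaw":0},{"x":0,"y":0,"z":0.02,"yaw":0}]'
```

```text
time_s: 16.7
tcp_pos: [0.5571, 0.0254, 0.0475]
eef_rot: [179.9, -2.6, -51.1]
contact_force: [-0.8, 0.0, -3.2]
gripper_width: 0.0196
time_s: 16.87
tcp_pos: [0.5571, 0.0254, 0.0471]
eef_rot: [179.9, -2.6, -51.1]
contact_force: [-6.8, 1.8, 11.6]
gripper_width: 0.0199
```

```bash
python3 -m inch '[{"x":0.08,"y":-0.08,"z":0,"yaw":0},{"x":0.08,"y":-0.08,"z":0,"yaw":0},{"x":0.08,"y":-0.08,"z":0,"yaw":0},{"x":0.08,"y":-0.08,"z":0,"yaw":0}]'
python3 -m inch '[{"x":0.04,"y":-0.04,"z":0,"yaw":0},{"x":0.04,"y":-0.04,"z":0,"yaw":0}]'
python3 -m inch '[{"x":0.03,"y":-0.03,"z":0,"yaw":0},{"x":0.03,"y":-0.03,"z":0,"yaw":0}]'
```

```text
time_s: 17.2
tcp_pos: [0.5685, 0.024, 0.0472]
eef_rot: [179.8, -2.6, -51.1]
contact_force: [-0.9, 0.0, -1.3]
gripper_width: 0.0197
time_s: 17.37
tcp_pos: [0.5716, 0.0235, 0.0472]
eef_rot: [179.8, -2.6, -51.1]
contact_force: [-2.5, -0.3, 0.8]
gripper_width: 0.0201
time_s: 17.53
tcp_pos: [0.5739, 0.0231, 0.0473]
eef_rot: [179.8, -2.5, -51.1]
contact_force: [-2.0, -0.4, 0.7]
gripper_width: 0.02
```

```bash
python3 -m inch '[{"x":0.03,"y":-0.03,"z":0,"yaw":0},{"x":0.03,"y":-0.03,"z":0,"yaw":0}]'
python3 -m inch '[{"x":0.03,"y":-0.03,"z":0,"yaw":0},{"x":0.03,"y":-0.03,"z":0,"yaw":0}]'
```

```text
time_s: 17.7
tcp_pos: [0.5761, 0.0228, 0.0473]
eef_rot: [179.8, -2.5, -51.1]
contact_force: [-0.9, 0.7, -0.2]
gripper_width: 0.0198
time_s: 17.87
tcp_pos: [0.5766, 0.0227, 0.0473]
eef_rot: [179.6, -2.4, -51.2]
contact_force: [-9.9, 5.3, 7.3]
gripper_width: 0.0198
```

```bash
python3 -m inch '[{"x":-0.03,"y":0.03,"z":0,"yaw":0},{"x":-0.1,"y":-0.1,"z":-0.005,"yaw":0},{"x":-0.1,"y":-0.1,"z":-0.005,"yaw":0},{"x":-0.1,"y":-0.1,"z":-0.005,"yaw":0},{"x":-0.1,"y":-0.1,"z":-0.005,"yaw":0}]'
python3 -m inch '[{"x":-0.1,"y":-0.1,"z":-0.005,"yaw":0},{"x":-0.1,"y":-0.1,"z":-0.005,"yaw":0},{"x":-0.1,"y":-0.1,"z":-0.005,"yaw":0}]'
```

```text
time_s: 18.28
tcp_pos: [0.5779, 0.0374, 0.0473]
eef_rot: [179.7, -2.5, -51.2]
contact_force: [-0.5, -0.9, -0.7]
gripper_width: 0.0198
time_s: 18.53
tcp_pos: [0.5792, 0.0488, 0.0474]
eef_rot: [179.6, -2.5, -51.2]
contact_force: [-1.2, -1.4, -0.8]
gripper_width: 0.0196
```

```bash
python3 -m inch '[{"x":-0.1,"y":-0.1,"z":-0.005,"yaw":0},{"x":-0.06,"y":-0.06,"z":-0.003,"yaw":0}]'
python3 -m inch '[{"x":-0.03,"y":-0.03,"z":0,"yaw":0},{"x":-0.03,"y":-0.03,"z":0,"yaw":0}]'
python3 -m inch '[{"x":-0.03,"y":-0.03,"z":0,"yaw":0},{"x":-0.03,"y":-0.03,"z":0,"yaw":0}]'
```

```text
time_s: 18.7
tcp_pos: [0.5799, 0.0553, 0.0474]
eef_rot: [179.6, -2.5, -51.2]
contact_force: [0.1, -1.3, -0.9]
gripper_width: 0.0199
time_s: 18.87
tcp_pos: [0.5802, 0.058, 0.0474]
eef_rot: [179.6, -2.5, -51.2]
contact_force: [0.5, -2.7, 0.1]
gripper_width: 0.0205
time_s: 19.03
tcp_pos: [0.5805, 0.0602, 0.0474]
eef_rot: [179.6, -2.5, -51.2]
contact_force: [-1.0, -2.3, 0.6]
gripper_width: 0.0198
```

```bash
python3 -m inch '[{"x":-0.03,"y":-0.03,"z":0,"yaw":0},{"x":-0.03,"y":-0.03,"z":0,"yaw":0}]'
python3 -m inch '[{"x":-0.02,"y":-0.02,"z":0,"yaw":0},{"x":-0.02,"y":-0.02,"z":0,"yaw":0}]'; python3 -c "
from plant import r
print(r.get_state()['moment'])"
```

```text
time_s: 19.2
tcp_pos: [0.5807, 0.0623, 0.0474]
eef_rot: [179.6, -2.5, -51.2]
contact_force: [-1.2, -3.0, 0.7]
gripper_width: 0.0199
time_s: 19.37
tcp_pos: [0.5808, 0.0637, 0.0474]
eef_rot: [179.6, -2.5, -51.2]
contact_force: [-1.7, -2.8, 0.9]
gripper_width: 0.0199
[-0.69155157  0.20637706 -0.10271372]
```

```bash
python3 -m inch '[{"x":-0.03,"y":-0.03,"z":0,"yaw":0},{"x":-0.03,"y":-0.03,"z":0,"yaw":0}]'
python3 -c "
from plant import r
print(r.get_state()['moment'])"
python3 -m inch '[{"x":-0.02,"y":-0.02,"z":0,"yaw":0},{"x":-0.02,"y":-0.02,"z":0,"yaw":0}]'; python3 -c "
from plant import r
print(r.get_state()['moment'])"
```

```text
time_s: 19.53
tcp_pos: [0.5809, 0.0641, 0.0475]
eef_rot: [179.5, -2.6, -51.2]
contact_force: [1.1, -10.2, 2.1]
gripper_width: 0.0202
[-3.53564743 -0.59860991 -0.03870614]
time_s: 19.7
tcp_pos: [0.5809, 0.0641, 0.0475]
eef_rot: [179.4, -2.7, -51.2]
contact_force: [-0.8, -5.9, 0.9]
gripper_width: 0.0198
[-1.75784623 -0.10159102  0.02750463]
```

```bash
python3 -m inch '[{"x":0.02,"y":-0.03,"z":0.01,"yaw":0},{"x":0,"y":-0.03,"z":0.01,"yaw":0}]'
python3 -c "
from plant import r
print(r.get_state()['moment'])"
python3 -m inch '[{"x":0,"y":-0.03,"z":0.01,"yaw":0},{"x":0,"y":-0.03,"z":0.01,"yaw":0}]'; python3 -c "
from plant import r
print(r.get_state()['moment'])"
```

```text
time_s: 19.87
tcp_pos: [0.5809, 0.064, 0.0476]
eef_rot: [179.2, -2.6, -51.2]
contact_force: [-4.4, -5.5, 5.5]
gripper_width: 0.02
[-1.57208142  0.72442493 -0.05880605]
time_s: 20.03
tcp_pos: [0.581, 0.0641, 0.0476]
eef_rot: [179.1, -2.6, -51.2]
contact_force: [-4.2, -4.8, 4.7]
gripper_width: 0.0198
[-1.10689398  0.94865112 -0.01138037]
```

```bash
python3 -m inch '[{"x":0,"y":0,"z":0.05,"yaw":0},{"x":0,"y":0,"z":0.06,"yaw":0},{"x":0,"y":0,"z":0.06,"yaw":0}]'
python3 -m inch '[{"x":0,"y":0,"z":0.06,"yaw":0},{"x":0,"y":0,"z":0.06,"yaw":0},{"x":0,"y":0,"z":0.06,"yaw":0}]'
python3 - <<'E'
from h import *
np.set_printoptions(precision=4,suppress=True)
p,d=r.capture("top");q,e=r.capture("side");s=r.get_state();print(s["moment"])
im=np.hstack([cv2.resize(p[180:320,220:380],(400,350)),cv2.resize(q[200:290,250:360],(400,350),interpolation=cv2.INTER_CUBIC)])
cv2.imwrite("pics/t4.png",im[:,:,::-1])
E
```

```text
time_s: 20.28
tcp_pos: [0.581, 0.064, 0.0476]
eef_rot: [179.2, -2.7, -51.1]
contact_force: [-7.5, -1.8, 14.5]
gripper_width: 0.0195
time_s: 20.53
tcp_pos: [0.581, 0.064, 0.0475]
eef_rot: [179.3, -2.7, -51.1]
contact_force: [-7.9, -2.3, 14.2]
gripper_width: 0.02
[-0.4041  2.2647 -0.121 ]
```

View pics/t4.png

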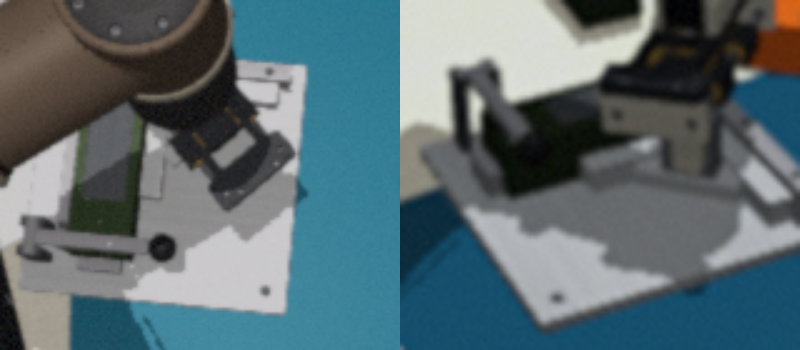

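The view shows the square in the corner: one leg along the housing (top-crop (150,180)), the other along the fence ((265,95)), and the clamp still down. I'll check the leg tops and edges by depth.

```bash
python3 - <<'E'
from h import *
np.set_printoptions(precision=4,suppress=True)
t=np.radians(-5.96);R=np.array([[np.cos(t),-np.sin(t)],[np.sin(t),np.cos(t)]])
D={n:np.mean([r.capture(n)[1] for _ in range(3)],0) for n in("top","side")}
for n in D:
    C=cloud(n,D[n]);F=C.copy();F[...,:2]=(C[...,:2]-[.532,.098])@R
    x,y,z=F[...,0],F[...,1],F[...,2]
    for nm,m in(("hous leg",(x>-.03)&(x<.03)&(y>-.005)&(y<.022)),("fence leg",(y>-.115)&(y<-.05)&(x>.068)&(x<.095))):
        m=m&(z>.022)&(z<.037);q=F[m];print(n,nm,len(q),q.mean(0),q.min(0),q.max(0))
        if len(q)>20:
            c,*_=np.linalg.lstsq(np.c_[q[:,:2],np.ones(len(q))],q[:,2],rcond=None);print("slope",c[:2],cv2.minAreaRect((q[:,:2]*1000).astype(np.float32)))
    m=(z>.045)&(z<.06)&(np.abs(x)<.12)&(y>.01)&(y<.09);print("housing",cv2.minAreaRect((F[m][:,:2]*1000).astype(np.float32)))
E
```

```text
top hous leg 211 [0.0038 0.0107 0.0291] [-0.0242 -0.0048  0.0222] [0.0294 0.0217 0.0329]
slope [-0.0127  0.1088] ((2.5985774993896484, 8.354292869567871), (53.698822021484375, 26.442964553833008), 0.6920379400253296)
top fence leg 120 [ 0.0852 -0.0812  0.0295] [ 0.0757 -0.0978  0.0222] [ 0.0946 -0.0585  0.0328]
slope [0.0794 0.0035] ((85.10784912109375, -78.16716003417969), (39.637447357177734, 18.552383422851562), 88.87468719482422)
housing ((-13.271183013916016, 52.322059631347656), (60.2298583984375, 140.49435424804688), 89.82256317138672)
side hous leg 127 [0.0015 0.0099 0.0286] [-0.0296 -0.0048  0.0222] [0.0298 0.022  0.0369]
slope [0.0298 0.2198] ((0.03746604919433594, 9.021486282348633), (26.486614227294922, 59.68086624145508), 88.5426254272461)
side fence leg 97 [ 0.0837 -0.0755  0.0284] [ 0.0683 -0.1005  0.0223] [ 0.0946 -0.0504  0.0324]
slope [0.1792 0.0261] ((81.84363555908203, -75.42314147949219), (26.093507766723633, 50.057796478271484), 1.2480802536010742)
housing ((-31.66547203063965, 49.658756256103516), (61.94618225097656, 99.4560546875), 87.78346252441406)
```

```bash
python3 -m inch '[{"x":-0.02,"y":-0.06,"z":0.05,"yaw":0},{"x":-0.02,"y":-0.06,"z":0.05,"yaw":0}]'
python3 - <<'E'
from plant import r
print(r.get_state()['moment']);r.capture("top");r.capture("top");s=r.get_state();print(s['contact_force'],s['tcp_pos'],s['moment'])
E
```

```text
time_s: 21.1
tcp_pos: [0.5809, 0.0641, 0.0475]
eef_rot: [179.1, -2.8, -51.1]
contact_force: [-8.3, -9.7, 15.6]
gripper_width: 0.0199
[-2.79532722  2.07741283 -0.17664233]
[-7.63733902 -8.77831251 15.26665881] [0.58091611 0.0640877  0.04750851] [-2.53797685  2.14388629 -0.14470966]
```

```bash
python3 -m inch '[{"x":0,"y":-0.1,"z":0.04,"yaw":0}]'
python3 - <<'E'
from plant import r
import numpy as np
for i in range(8):
    r.capture("top");s=r.get_state();print(np.round(s['contact_force'],1),np.round(s['eef_rot'],2),np.round(s['tcp_pos'],4))
E
```

```text
time_s: 21.28
tcp_pos: [0.581, 0.0641, 0.0475]
eef_rot: [178.9, -2.8, -51.1]
contact_force: [-15.5, -5.3, 18.9]
gripper_width: 0.02
[-12.2  -8.2  18.5] [178.9   -2.75 -51.13] [0.581  0.0641 0.0476]
[-13.   -7.   18.1] [178.91  -2.75 -51.14] [0.581  0.0641 0.0476]
[-12.5  -8.1  18.1] [178.92  -2.75 -51.13] [0.581  0.0641 0.0476]
[-12.5  -7.1  17.9] [178.92  -2.75 -51.13] [0.581  0.0641 0.0476]
[-11.8  -8.5  17.1] [178.92  -2.75 -51.13] [0.581  0.0641 0.0476]
[-11.4  -7.2  17.3] [178.92  -2.75 -51.13] [0.581  0.0641 0.0476]
[-11.9  -8.1  16.9] [178.93  -2.75 -51.13] [0.581  0.0641 0.0476]
[-12.1  -8.1  17.1] [178.93  -2.75 -51.13] [0.581  0.0641 0.0476]
```

```bash
python3 -c "
from plant import r
print(r.close_job())"
```

```text
the job is handed in; nothing more can be done
None
```

I handed the job in at about 21.7 s of the 72 s allowed. The clamp is down and the square is gripped and pressed into the corner. No verdict was reported.

**What I did:** I swung the clamp bar down with the closed fingertips. Then I gripped the square by its grip, laid it on the plate, and felt for the fence and the housing one at a time. Last, I pressed diagonally into both.

**Last checks:**
- **Clamp:** the ball top measured about 81 mm after the press, as expected when down, and the bar still looked down in the last view.
- **Square in place:** the leg ends were within about 2 mm of their seated positions, and the leg tops were close to the 30 mm expected.
- **Push:** over the last 0.4 s it held steady, about 11 N towards the fence and 9 N towards the housing. These are wrist readings that include some friction, not direct contact forces.
- **Grip:** the opening held at about 20 mm, the thickness of the grip.
- **Housing:** it showed no sign of shifting, but the arm partly hid it, so that view is only rough.

**Less certain:**
- **Tool tilt:** the tool ended about 3° off vertical and had turned up to 1.7° since the grasp. If the grip did not slip, the square could be tilted by that much; the limit is 2.9°. The leg-top slopes along the legs suggest it is flatter. The slopes across the legs were larger and noisy from edge pixels, so I did not use them.
- **Fixture angle:** the estimates differed by about 0.5°, from -5.7° to -6.2°.
- **Force peak:** pressing the clamp down briefly reached about 80 N at the wrist, under the 120 N limit. That push was on the fingertips.

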